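# Open the push-to-open door of a dry cabinet to get at the vial

## Robot

A 7-joint arm with a two-finger parallel gripper is mounted at the origin on the work surface; the furniture and walls round the work are solid. World frame = base frame: x ahead of the robot, y to its left, z up, the work surface at z = 0. Lengths are in m, angles in rad, forces in N, time in s.
With the tool pointing down it reaches from about 0.425 to 0.95 m from the base axis. Payload 16.7 kg.
Tool frame: the origin (TCP) lies midway between the tips of the shut fingers; the grasp point (between the pads) lies grasp_offset behind it (grasp_offset is the distance from the TCP to the grasp point, in m); z points along the fingers, y is the line along which they close (so a half turn about z gives the same grasp; the last joint's range is limited). The gripper opens to 94 mm and grips with 3 to 60 N. Pads are 16 mm wide; open, the fingers measure 119 mm over their backs; the gripper's body (75 mm by 177 mm) begins 78 mm behind the grasp point.
Start: joints at [1.159, 0.426, 0.074, 1.606, -0.034, 1.111, -0.067], TCP at [0.175, -0.652, 0.205] pointing down, gripper open.
Joint ranges: [-2.85, 2.85], [-0.5, 2.14], [-1.23, 1.37], [0.21, 2.46], [-1.02, 4.16], [0.16, 2.05], [-2.73, 2.73]. Speed limits (rad/s): [1.89, 1.89, 2.39, 2.39, 3.01, 3.01, 3.01].

## Interface

Orientations are given as a unit quaternion [x, y, z, w].
In Python, from station import * gives the robot as it stands.
- The arm moves only by the tool step_arm, never from a script. Its argument "commands" is a list of rows, each an object of numbers: "tx", "ty", "tz": the shift along the world's x, y, z in mm; "ax", "ay", "az": the turn, a rotation vector about the world's x, y, z in degrees; "fingers": the finger opening in mm, from 0 to 94. A call has 1 to 20 rows; each row is the pose to reach, as a shift and turn from the pose commanded when the call began; what a row does not reach only later rows make up. A row lasts 1/8 s, in which the tool goes at most 62.5 mm and 10.7 degrees, less where a joint would pass 70% of its speed; a pose out of reach is approached as far as the arm can. A call with a gripper value outside its range is refused whole. The fingers move at their own pace and stop on an object; the grip force is fixed at half the most. Time passes only in rows, so rows that repeat a pose let the fingers close. It gives the time, the measured TCP pose, the force, the opening and the grip force at its end, in the units of the state.
- state(): the state, without advancing time (a new reading comes with each control period).
- snapshot(name): name is "side" or "top" or "wrist"; returns a dict with "color" (384x512x3 uint8, red, green, blue), "range_z" (384x512 float32, m along the optical axis (not along the pixel's ray), 0 where there is no reading), "K" (3x3 intrinsics, pixels), "R" (3x3) and "t" (3): a world point X has camera coordinates R X + t; the wrist camera has in their place "hand_eye" (4x4, takes a point from camera to tool coordinates, whose origin is the TCP and whose axes are the flange's). Camera axes: x right, y down, z forward; pixel columns grow to the right and rows downward; lengths in m; the calibration is good to about 2 mm. A picture is of the moment at which its call begins: read the wrist's pose just before it.
- close_job(): hands the job in; it is judged then, once.
The state is a dict: "time": time; "joint_positions": joint angles; "qvel": joint speeds; "effort": joint torques, N m; "tcp_pos": TCP position; "orientation": TCP orientation; "force": force on the tool from outside, world axes, zero at the start; "torque": the same for the moment, N m; "opening": opening from 0.0 (shut) to 1.0 (fully open); "grasp_force": force on a finger pad.
Only numpy, scipy, OpenCV 4.12 (cv2) and the standard library are available. Lean on these libraries where they do the work, as an engineer would, in place of code of your own. Each camera call takes 0.05 s, during which the arm holds its last target. There are 200 camera calls.

## Task

The clear dry cabinet on the bench has two handle-less push-to-open doors. On the compartment with the white-capped glass vial (not the dark steel block), press the door in near its free edge until the catch lets go, take the fingers away so that the spring pushes it ajar, then swing it with the fingertips wide open, at least square to the cabinet front, and leave it standing so. Leave the other door latched, and do not move or lift the parts inside or the bar and screwdriver on the bench.

Things in the scene. Friction and masses are not known exactly. Their poses are not given: they have to be found in the camera images.
- cabinet: clear acrylic dry cabinet, aluminium frame, fixed to the bench, 135 deep (x) x 250 wide (y) x 156 mm high. Origin: centre of underside; front faces its own -x, left compartment at +y. Frame front at x = -67 mm, outer faces of the closed doors at x = -81, hinges at x = -77, y = +-122, free edges of the doors at y = +-4. Catches behind the doors lie below 60 mm
- left_door (a joint): left door, clear, no handle, hinged at its outer edge (+y). Rad: 0 latched, positive open (towards the robot), 1.57 square, stop 1.9; pressed in negative, stop -0.042 (5 mm). 4 mm in at the free edge (about 4 N) trips the catch for good; when let go a damped spring brings the door in 1 s to about 0.45 (edge 52 mm off the front). Beyond that it turns easily (about 1 N) and stays where left
- right_door (a joint): right door, clear, no handle, hinged at its outer edge (-y). Rad: 0 latched, positive open (towards the robot), 1.57 square, stop 1.9; pressed in negative, stop -0.042 (5 mm). 4 mm in at the free edge (about 4 N) trips the catch for good; when let go a damped spring brings the door in 1 s to about 0.45 (edge 52 mm off the front). Beyond that it turns easily (about 1 N) and stays where left
- left_door_hinge (a point): hinge axis of the left door at its top edge, 154 mm above the bench; the door is 118 mm wide, 8 mm thick, its lower edge 26 mm above the bench. A steel strike on its inner side, 16 mm from the free edge, reaches 45 mm back into the cabinet, but only below 60 mm above the bench
- right_door_hinge (a point): hinge axis of the right door at its top edge, 154 mm above the bench; the door is 118 mm wide, 8 mm thick, its lower edge 26 mm above the bench. A steel strike on its inner side, 16 mm from the free edge, reaches 45 mm back into the cabinet, but only below 60 mm above the bench
- left_door_press (a point): centre of the face of the 20 mm round black rubber press pad on the outside of the left door: 99 mm from the hinge, 19 mm from the free edge, 126 mm above the bench; it moves with the door
- right_door_press (a point): centre of the face of the 20 mm round black rubber press pad on the outside of the right door: 99 mm from the hinge, 19 mm from the free edge, 126 mm above the bench; it moves with the door
- left_door_edge (a point): top corner of the left door's free edge, in the middle of its thickness, 154 mm above the bench, 118 mm from the hinge; it moves with the door
- right_door_edge (a point): top corner of the right door's free edge, in the middle of its thickness, 154 mm above the bench, 118 mm from the hinge; it moves with the door
- vial: small clear glass vial with a white cap, 24 mm across, 66 mm high, standing loose on the floor of one of the compartments (26 mm above the bench); origin: centre of its underside
- bored_block: dark grey steel block, 64 x 58 x 56 mm, with a bore in its side, loose in the other compartment; origin: centre of its underside. Bystander
- bar: short square bar of bright aluminium, 16 x 72 x 16 mm, lying on the bench to the left of the cabinet; origin: centre of its underside. Bystander
- driver: screwdriver with a black handle, 152 mm long, 21 mm thick, lying on the bench to the left of the cabinet beyond the bar; origin: centre of its underside. Bystander

How it is judged:
By the outcome, as a careful person would: the job done as asked, in the order asked, and still so for the second after the job is handed in, with the robot touching nothing.
It also fails if it takes over 45 s, if anything falls off the work surface, if the arm or the gripper's body presses on something with over 40 N, if the wrist force passes 120 N, or if a joint passes its speed limit or range.

## Working session

There is one attempt and no reset: what is moved stays moved. The work goes in short steps, Python scripts to look and compute and a tool call to move; the robot and the scene stay as the last step left them, time stands still between calls to the robot, and variables do not carry over. Pictures are saved under pics/ and viewed, at most 10 in all, crops included, and the job is handed in when it is done.

Besides the shell and the picture viewer there is one more tool, called after ">>>" as name(argument=value, ...) on one line, values as JSON. step_arm: Moves the arm, as the interface text tells. Its arguments: {"type":"object","properties":{"commands":{"type":"array"}},"required":["commands"]}

```bash
mkdir -p pics; python3 - <<'E'
from station import *
import cv2,numpy as np
s=state();print(s)
ims=[]
for n in("top","side"):
    d=snapshot(n);np.savez(f"{n}0.npz",**d);ims.append(d["color"][:,:,::-1]);print(n,d["K"],d["R"],d["t"])
    cv2.imwrite(f"pics/{n}0.png",cv2.resize(ims[-1],(800,600),interpolation=cv2.INTER_CUBIC))
E
```

```text
{'time': 0.0, 'joint_positions': array([ 1.15950343,  0.42670925,  0.07382431,  1.60658796, -0.03407861,
        1.11081049, -0.06711833]), 'qvel': array([-9.34006897e-04, -6.37650443e-04,  5.85132881e-05,  3.33025568e-05,
       -5.65066562e-04,  5.18371399e-04, -1.05825767e-03]), 'effort': array([-3.95648749e-04, -9.35808921e+01,  3.66615839e+00, -4.54188180e+01,
       -4.89767035e-02,  2.03325081e-02,  1.02055176e-04]), 'tcp_pos': array([ 0.17456715, -0.6515887 ,  0.20479842]), 'orientation': array([ 9.91446114e-01,  1.30515163e-01, -1.30937916e-04, -6.14549900e-04]), 'force': array([-0.15768702,  0.46447643, -0.25933939]), 'torque': array([-0.00726294, -0.01014918,  0.0283189 ]), 'grasp_force': 0.0, 'opening': 0.9987214684646301}
top [[492.46071826   0.         257.59430936]
 [  0.         492.46071826 184.64441803]
 [  0.           0.           1.        ]] [[ 0.00604767 -0.99994407 -0.00867657]
 [-0.9953595  -0.0051862  -0.09608624]
 [ 0.09603587  0.00921741 -0.9953352 ]] [-0.17468429  0.61475561  1.07260971]
side [[406.39463803   0.         252.89109285]
 [  0.         406.39463803 189.94338328]
 [  0.           0.           1.        ]] [[-0.53665514  0.84348084 -0.02326667]
 [ 0.39361573  0.22585338 -0.89109871]
 [-0.74636983 -0.48737083 -0.4532127 ]] [ 0.44758059 -0.0686263   1.30668702]
```

View pics/top0.png

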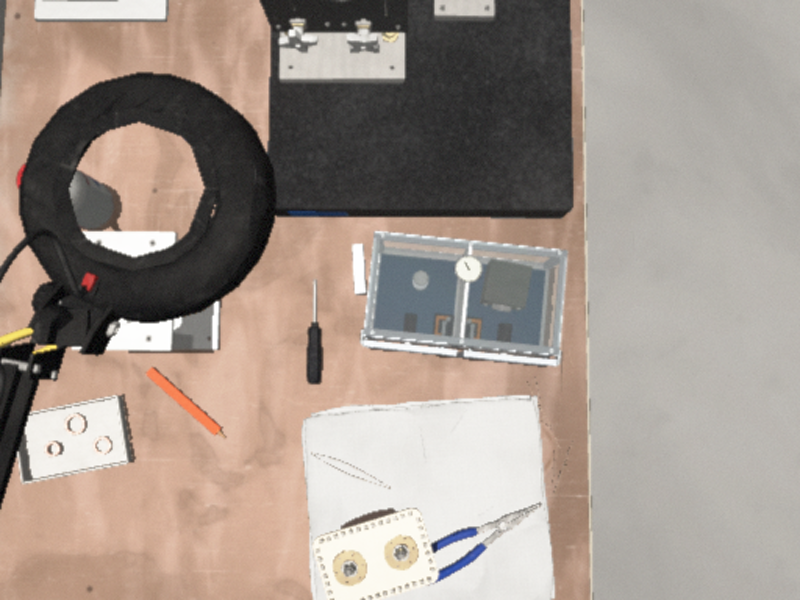

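View pics/side0.png

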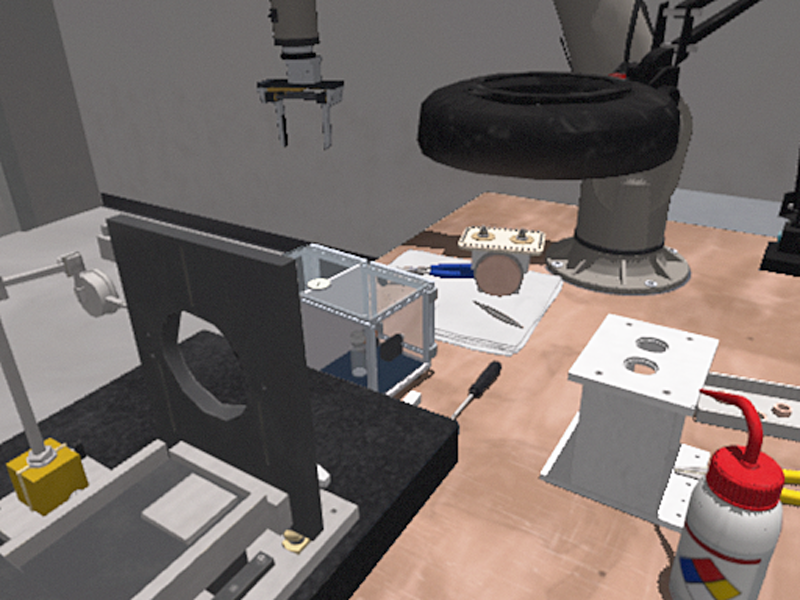

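Top view: the vial is at about (420,281), in the left (+y) compartment; the block is at (507,285), on the right; the front faces down the image. So it is the left door. I'll zoom in for the corners.

```bash
cat > h.py <<'E'
import numpy as np
def ray(d,u,v,z):
    K,R,t=d["K"],d["R"],d["t"];c=-R.T@t;r=R.T@np.linalg.inv(K)@[u,v,1]
    return c+r*(z-c[2])/r[2]
def proj(d,X):
    p=d["K"]@(d["R"]@np.asarray(X)+d["t"]);return p[:2]/p[2]
E
python3 - <<'E'
from h import *
import cv2
d=np.load("top0.npz");print(-d["R"].T@d["t"])
for n,(u,v) in dict(bl=(376,233),br=(567,250),fr=(560,363),fl=(362,342),vialcap=(420,281)).items():
    print(n,ray(d,u*.64,v*.64,.156 if n!='vialcap' else .092))
c=d["color"][140:240,222:372,::-1]
cv2.imwrite("pics/crop.png",cv2.resize(c,(800,533),interpolation=cv2.INTER_CUBIC))
E
```

```text
[ 0.50995027 -0.18137295  1.12516009]
bl [ 0.67436575 -0.13819957  0.156     ]
br [ 0.65364723 -0.38089841  0.156     ]
fr [ 0.51082864 -0.37009005  0.156     ]
fl [ 0.53561319 -0.12188557  0.156     ]
vialcap [ 0.61994002 -0.19538105  0.092     ]
```

View pics/crop.png

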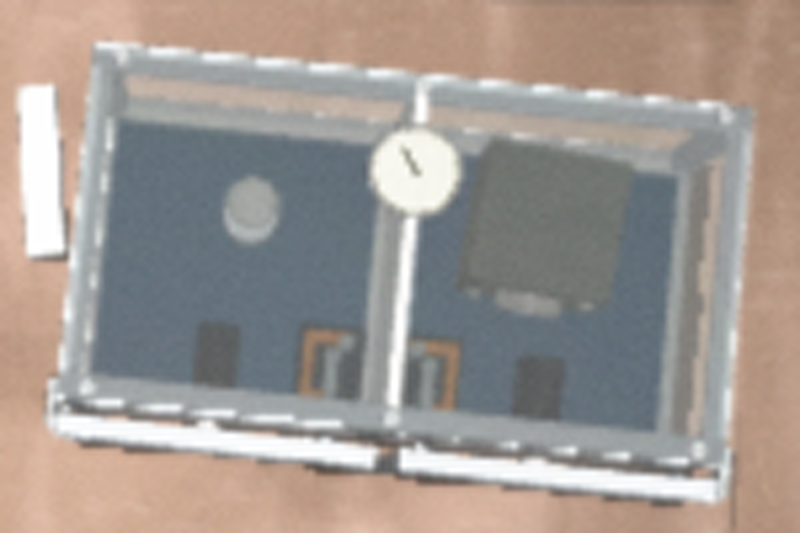

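The crop shows the back frame corners at (97,45) and (752,108). The doors' outer line runs from (50,430) to (725,498), with the free-edge gap at about (388,462).

```bash
python3 - <<'E'
from h import *
d=np.load("top0.npz")
P={}
for n,(u,v,z) in dict(bl=(97,44,.156),br=(752,107,.156),dl=(50,430,.154),dr=(725,498,.154),gap=(387,462,.154)).items():
    P[n]=ray(d,222+u/5.333,140+v/5.333,z);print(n,P[n])
back=P['bl']-P['br'];front=P['dl']-P['dr'];print(np.linalg.norm(back),np.linalg.norm(front))
for w in(back,front):print(np.degrees(np.arctan2(w[1],w[0]))-90)
l=(back/np.linalg.norm(back)+front/np.linalg.norm(front));yaw=np.arctan2(l[1],l[0])-np.pi/2
R=np.array([[np.cos(yaw),-np.sin(yaw)],[np.sin(yaw),np.cos(yaw)]])
loc={'bl':(.0675,.125),'br':(.0675,-.125),'dl':(-.081,.125),'dr':(-.081,-.125),'gap':(-.081,0)}
o=[P[n][:2]-R@loc[n] for n in P];print(np.array(o));O=np.mean(o,0)
print("yaw",np.degrees(yaw),"O",O)
for n,q in dict(hinge=(-.077,.122),edge=(-.077,.004),press=(-.081,.023)).items():print(n,O+R@q)
E
```

```text
bl [ 0.67611388 -0.13728374  0.156     ]
br [ 0.6535208  -0.38115154  0.156     ]
dl [ 0.53222523 -0.12120152  0.154     ]
dr [ 0.50875625 -0.3695635   0.154     ]
gap [ 0.52119592 -0.24549106  0.154     ]
0.24491213456017064 0.24946836589525026
-5.293046249629555
-5.398138765828747
[[ 0.59726209 -0.2554516 ]
 [ 0.59795973 -0.25040669]
 [ 0.60122759 -0.25320407]
 [ 0.60104934 -0.25265333]
 [ 0.60184364 -0.25303726]]
yaw -5.3455925077291555 O [ 0.59986848 -0.25295059]
hinge [ 0.53456923 -0.12430764]
edge [ 0.52357601 -0.24179445]
press [ 0.5213635  -0.22250443]
```

```bash
python3 - <<'E'
from h import *
d=np.load("top0.npz")
def pt(d,u,v):
    z=float(np.median(d["range_z"][int(v)-1:int(v)+2,int(u)-1:int(u)+2]));return np.round(d["R"].T@(z*np.linalg.inv(d["K"])@[u,v,1]-d["t"]),3)
for n,(u,v) in dict(ringR=(262,190),ringT=(145,85),ringB=(160,305),ringL=(45,190),arm=(60,330),armbot=(15,440),gauge=(468,268),platform=(420,150),board=(370,540),hinge_fix=(345,50),plier=(460,560)).items():print(n,pt(d,u*.64,v*.64))
z=d["range_z"];v,u=np.nonzero(z>0);K=d["K"]
X=(np.linalg.inv(K)@np.vstack([u,v,np.ones_like(u)])*z[v,u]-d["t"][:,None]).T@d["R"]
m=(X[:,1]<.02)&(X[:,2]>.16)&(X[:,0]<.9);Y=X[m]
if len(Y):print(len(Y),Y.min(0),Y.max(0))
m=(X[:,2]>.2);Y=X[m];print(Y.min(0),Y.max(0))
E
```

```text
ringR [ 0.666 -0.046  0.436]
ringT [0.762 0.062 0.443]
ringB [0.56  0.042 0.439]
ringL [0.663 0.148 0.446]
arm [0.537 0.125 0.454]
armbot [0.444 0.144 0.483]
gauge [ 0.63  -0.255  0.158]
platform [ 0.802 -0.195  0.087]
board [ 0.285 -0.133  0.119]
hinge_fix [ 0.938 -0.091  0.103]
plier [ 0.239 -0.253  0.031]
5960 [ 0.54166109 -0.37348074  0.16001905] [0.7687157  0.01999506 0.45440703]
[ 0.38894506 -0.17545131  0.2000584 ] [0.95607225 0.2960738  0.55532994]
```

>>> step_arm(commands=[{"tx": 30, "ty": 43, "tz": 20, "az": -2, "fingers": 0}, {"tx": 60, "ty": 87, "tz": 20, "az": -4, "fingers": 0}, {"tx": 90, "ty": 130, "tz": 20, "az": -6, "fingers": 0}, {"tx": 121, "ty": 173, "tz": 20, "az": -8, "fingers": 0}, {"tx": 151, "ty": 216, "tz": 20, "az": -10, "fingers": 0}, {"tx": 181, "ty": 260, "tz": 20, "az": -12, "fingers": 0}, {"tx": 211, "ty": 303, "tz": 20, "az": -14, "fingers": 0}, {"tx": 242, "ty": 346, "tz": 20, "az": -16, "fingers": 0}, {"tx": 272, "ty": 390, "tz": 20, "az": -18, "fingers": 0}, {"tx": 302, "ty": 433, "tz": 10, "az": -20.3, "fingers": 0}, {"tx": 302, "ty": 433, "tz": -40, "az": -20.3, "fingers": 0}, {"tx": 302, "ty": 433, "tz": -90, "az": -20.3, "fingers": 0}, {"tx": 302, "ty": 433, "tz": -90, "az": -20.3, "fingers": 0}, {"tx": 302, "ty": 433, "tz": -90, "az": -20.3, "fingers": 0}])

```text
validation failed for argument at $.co...
```

>>> step_arm(commands=[{"tx": 30, "ty": 43, "tz": 20, "ax": 0, "ay": 0, "az": -2, "fingers": 0}, {"tx": 60, "ty": 87, "tz": 20, "ax": 0, "ay": 0, "az": -4, "fingers": 0}])

```text
time: 0.35
tcp_pos: [0.2353, -0.5645, 0.2262]
orientation: [0.996, 0.095, 0.0, 0.001]
force: [1.3, -1.5, 0.1]
opening: 0.825
grasp_force: 0.0
```

>>> step_arm(commands=[{"tx": 30, "ty": 43, "tz": 0, "ax": 0, "ay": 0, "az": -2, "fingers": 0}, {"tx": 60, "ty": 86, "tz": 0, "ax": 0, "ay": 0, "az": -4, "fingers": 0}, {"tx": 91, "ty": 130, "tz": 0, "ax": 0, "ay": 0, "az": -6, "fingers": 0}, {"tx": 121, "ty": 173, "tz": 0, "ax": 0, "ay": 0, "az": -8, "fingers": 0}, {"tx": 151, "ty": 216, "tz": 0, "ax": 0, "ay": 0, "az": -10, "fingers": 0}, {"tx": 181, "ty": 260, "tz": 0, "ax": 0, "ay": 0, "az": -12, "fingers": 0}, {"tx": 212, "ty": 303, "tz": 0, "ax": 0, "ay": 0, "az": -14, "fingers": 0}, {"tx": 242, "ty": 346, "tz": -10, "ax": 0, "ay": 0, "az": -16.3, "fingers": 0}, {"tx": 242, "ty": 346, "tz": -60, "ax": 0, "ay": 0, "az": -16.3, "fingers": 0}, {"tx": 242, "ty": 346, "tz": -110, "ax": 0, "ay": 0, "az": -16.3, "fingers": 0}, {"tx": 242, "ty": 346, "tz": -110, "ax": 0, "ay": 0, "az": -16.3, "fingers": 0}, {"tx": 242, "ty": 346, "tz": -110, "ax": 0, "ay": 0, "az": -16.3, "fingers": 0}])

```text
time: 1.85
tcp_pos: [0.4773, -0.2193, 0.117]
orientation: [0.999, -0.046, 0.001, 0.0]
force: [-0.2, 0.4, 1.2]
opening: 0.007
grasp_force: 0.0
```

```bash
python3 - <<'E'
from station import *
import cv2,numpy as np
s=state();print(s['tcp_pos'],s['orientation'],s['force'],s['opening'])
a=snapshot("top");w=snapshot("wrist");np.savez("w1.npz",pos=s['tcp_pos'],q=s['orientation'],**w)
c=a["color"][130:280,212:372,::-1]
cv2.imwrite("pics/p1.png",np.hstack([cv2.resize(c,(384,360),interpolation=cv2.INTER_CUBIC),cv2.resize(w["color"][:,:,::-1],(416,360))]))
E
```

```text
[ 0.47734735 -0.21930672  0.11695984] [ 9.98922664e-01 -4.64030286e-02  5.06289954e-04  1.15195947e-04] [-0.16795526  0.37091007  1.19951489] 0.007384559000797085
```

View pics/p1.png

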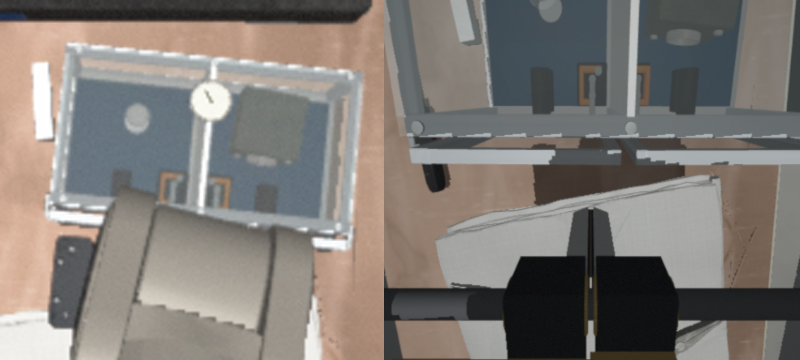

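Left (top view): the gripper is in front of the left door. Right (wrist view): the fingertips at (590,208) are in line with the dark press pad at (587,157), left of the free-edge gap at about (622,150).

>>> step_arm(commands=[{"tx": 10, "ty": -1, "tz": 0, "ax": 0, "ay": 0, "az": 0, "fingers": 0}, {"tx": 20, "ty": -2, "tz": 0, "ax": 0, "ay": 0, "az": 0, "fingers": 0}, {"tx": 28, "ty": -2.5, "tz": 0, "ax": 0, "ay": 0, "az": 0, "fingers": 0}, {"tx": 28, "ty": -2.5, "tz": 0, "ax": 0, "ay": 0, "az": 0, "fingers": 0}])

```text
time: 2.45
tcp_pos: [0.5053, -0.2213, 0.1153]
orientation: [0.999, -0.046, 0.0, -0.0]
force: [-0.3, 0.4, 0.4]
opening: 0.003
grasp_force: 0.0
```

>>> step_arm(commands=[{"tx": 3, "ty": 0, "tz": 0, "ax": 0, "ay": 0, "az": 0, "fingers": 0}, {"tx": 3, "ty": 0, "tz": 0, "ax": 0, "ay": 0, "az": 0, "fingers": 0}])

```text
time: 2.7
tcp_pos: [0.5077, -0.2214, 0.1154]
orientation: [0.999, -0.046, -0.0, -0.0]
force: [-0.1, 0.2, -0.6]
opening: 0.007
grasp_force: 0.0
```

>>> step_arm(commands=[{"tx": 3, "ty": 0, "tz": 0, "ax": 0, "ay": 0, "az": 0, "fingers": 0}, {"tx": 3, "ty": 0, "tz": 0, "ax": 0, "ay": 0, "az": 0, "fingers": 0}])

```text
time: 2.95
tcp_pos: [0.5109, -0.2214, 0.1155]
orientation: [0.999, -0.046, 0.0, -0.0]
force: [0.3, -0.9, 0.1]
opening: 0.003
grasp_force: 0.0
```

>>> step_arm(commands=[{"tx": 3, "ty": 0, "tz": 0, "ax": 0, "ay": 0, "az": 0, "fingers": 0}, {"tx": 3, "ty": 0, "tz": 0, "ax": 0, "ay": 0, "az": 0, "fingers": 0}])

```text
time: 3.2
tcp_pos: [0.5136, -0.2215, 0.1154]
orientation: [0.999, -0.046, -0.0, -0.0]
force: [-1.8, -0.6, 1.0]
opening: 0.006
grasp_force: 0.7
```

>>> step_arm(commands=[{"tx": 2, "ty": 0, "tz": 0, "ax": 0, "ay": 0, "az": 0, "fingers": 0}, {"tx": 2, "ty": 0, "tz": 0, "ax": 0, "ay": 0, "az": 0, "fingers": 0}])

```text
time: 3.45
tcp_pos: [0.5155, -0.2217, 0.1154]
orientation: [0.999, -0.046, -0.0, 0.0]
force: [-3.7, -1.1, 0.7]
opening: 0.003
grasp_force: 1.3
```

>>> step_arm(commands=[{"tx": 1, "ty": 0, "tz": 0, "ax": 0, "ay": 0, "az": 0, "fingers": 0}, {"tx": 1, "ty": 0, "tz": 0, "ax": 0, "ay": 0, "az": 0, "fingers": 0}])

```text
time: 3.7
tcp_pos: [0.5165, -0.2216, 0.1154]
orientation: [0.999, -0.046, -0.0, 0.0]
force: [-4.2, -2.8, 0.6]
opening: 0.006
grasp_force: 1.7
```

>>> step_arm(commands=[{"tx": 1, "ty": 0, "tz": 0, "ax": 0, "ay": 0, "az": 0, "fingers": 0}, {"tx": 1, "ty": 0, "tz": 0, "ax": 0, "ay": 0, "az": 0, "fingers": 0}])

```text
time: 3.95
tcp_pos: [0.5171, -0.2216, 0.1154]
orientation: [0.999, -0.046, -0.0, 0.0]
force: [-6.3, -3.2, 2.7]
opening: 0.004
grasp_force: 3.2
```

>>> step_arm(commands=[{"tx": 1, "ty": 0, "tz": 0, "ax": 0, "ay": 0, "az": 0, "fingers": 0}, {"tx": 1, "ty": 0, "tz": 0, "ax": 0, "ay": 0, "az": 0, "fingers": 0}])

```text
time: 4.2
tcp_pos: [0.5173, -0.2216, 0.1153]
orientation: [0.999, -0.046, -0.001, -0.0]
force: [-11.5, -1.6, 7.5]
opening: 0.004
grasp_force: 6.0
```

>>> step_arm(commands=[{"tx": -30, "ty": 3, "tz": 0, "ax": 0, "ay": 0, "az": 0, "fingers": 0}, {"tx": -60, "ty": 5, "tz": 0, "ax": 0, "ay": 0, "az": 0, "fingers": 0}, {"tx": -88, "ty": 8, "tz": 0, "ax": 0, "ay": 0, "az": 0, "fingers": 0}, {"tx": -88, "ty": 8, "tz": 0, "ax": 0, "ay": 0, "az": 0, "fingers": 0}, {"tx": -88, "ty": 8, "tz": 0, "ax": 0, "ay": 0, "az": 0, "fingers": 0}, {"tx": -88, "ty": 8, "tz": 0, "ax": 0, "ay": 0, "az": 0, "fingers": 0}, {"tx": -88, "ty": 8, "tz": 0, "ax": 0, "ay": 0, "az": 0, "fingers": 0}, {"tx": -88, "ty": 8, "tz": 0, "ax": 0, "ay": 0, "az": 0, "fingers": 0}, {"tx": -88, "ty": 8, "tz": 0, "ax": 0, "ay": 0, "az": 0, "fingers": 0}, {"tx": -88, "ty": 8, "tz": 0, "ax": 0, "ay": 0, "az": 0, "fingers": 0}])

```text
time: 5.45
tcp_pos: [0.4307, -0.2135, 0.1154]
orientation: [0.999, -0.046, 0.0, -0.0]
force: [-0.2, -0.4, -0.2]
opening: 0.006
grasp_force: 0.0
```

```bash
cat > look.py <<'E'
from station import *
import cv2,numpy as np,sys
s=state();print(s['tcp_pos'],s['orientation'],s['force'],s['opening'])
w=snapshot("wrist");a=snapshot("top");np.savez("w2.npz",pos=s['tcp_pos'],q=s['orientation'],**w)
c=a["color"][130:280,212:372,::-1]
cv2.imwrite(f"pics/{sys.argv[1]}.png",np.hstack([cv2.resize(c,(320,384),interpolation=cv2.INTER_CUBIC),cv2.resize(w["color"][:,:,::-1],(480,384))]))
E
python3 look.py p2
```

```text
[ 0.43068803 -0.2134662   0.11544141] [ 9.98928908e-01 -4.62713130e-02  3.64074262e-06 -3.89266405e-05] [-0.15024311 -0.44159263 -0.22347071] 0.006083255833473874
```

View pics/p2.png

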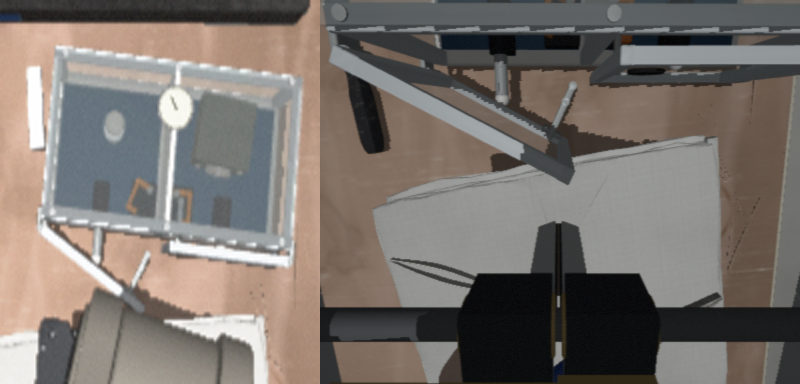

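The left door stands ajar, its free edge at (572,178) in the wrist view, and the right door is still shut. I'll measure the edge.

```bash
python3 - <<'E'
import numpy as np
from scipy.spatial.transform import Rotation as Ro
d=np.load("w2.npz");R=Ro.from_quat(d["q"]).as_matrix();H=d["hand_eye"];c=R@H[:3,3]+d["pos"]
O=np.array([.5999,-.253]);y=np.radians(-5.35);C=np.array([[np.cos(y),-np.sin(y)],[np.sin(y),np.cos(y)]])
for n,(u,v) in dict(edge=(572,182),edge_in=(574,165),hinge_out=(331,60),rdoorL=(620,50)).items():
    r=R@H[:3,:3]@np.linalg.inv(d["K"])@[(u-320)*512/480,v,1];p=c+r*(.154-c[2])/r[2];print(n,p.round(4),(C.T@(p[:2]-O)).round(4))
for l in((-.160,-.03),(-.097,-.03),(-.097,.028),(-.163,.116)):print(l,O+C@l)
E
```

```text
edge [ 0.471  -0.2236  0.154 ] [-0.131   0.0173]
edge_in [ 0.4787 -0.2251  0.154 ] [-0.1233  0.0164]
hinge_out [ 0.5317 -0.1236  0.154 ] [-0.0799  0.1225]
rdoorL [ 0.5239 -0.2486  0.154 ] [-0.0761 -0.0027]
(-0.16, -0.03) [ 0.43779982 -0.26795099]
(-0.097, -0.03) [ 0.50052538 -0.27382508]
(-0.097, 0.028) [ 0.50593327 -0.21607775]
(-0.163, 0.116) [ 0.44842586 -0.12230729]
```

```bash
python3 - <<'E'
import numpy as np
O=np.array([.5999,-.253]);y=np.radians(-5.35);C=np.array([[np.cos(y),-np.sin(y)],[np.sin(y),np.cos(y)]])
p0=np.array([.4307,-.2135]);f=lambda l:np.round((O+C@l-p0)*1000).astype(int).tolist()
for l in((-.17,-.03),(-.099,-.03),(-.099,.026)):print(l,f(l))
r=.092;s=O+C@[-.099,.026]
for t in np.r_[.45:1.73:.1,1.72]:
    h=.004+.0085*abs(np.cos(t))+.0125*np.sin(t)
    q=np.array([-.077-r*np.sin(t)+h*np.cos(t),.122-r*np.cos(t)-h*np.sin(t)]);print(round(t,2),np.round((O+C@q-s)*1000).astype(int).tolist(),O+C@q)
E
```

```text
(-0.17, -0.03) [-3, -54]
(-0.099, -0.03) [68, -60]
(-0.099, 0.026) [73, -4]
0.45 [-2, 6] [ 0.50167333 -0.21193759]
0.55 [-10, 9] [ 0.49364531 -0.20862522]
0.65 [-18, 13] [ 0.48584269 -0.20448773]
0.75 [-25, 18] [ 0.4783576  -0.19952367]
0.85 [-32, 24] [ 0.47128722 -0.1937435 ]
0.95 [-39, 31] [ 0.46473193 -0.18717107]
1.05 [-45, 38] [ 0.45879307 -0.17984473]
1.15 [-50, 46] [ 0.45357056 -0.17181804]
1.25 [-55, 55] [ 0.44916027 -0.16315999]
1.35 [-58, 64] [ 0.44565127 -0.15395478]
1.45 [-61, 74] [ 0.44312322 -0.14430109]
1.55 [-62, 84] [ 0.44164374 -0.13431079]
1.65 [-63, 92] [ 0.4410351 -0.1254323]
1.72 [-63, 99] [ 0.44107069 -0.11936164]
```

>>> step_arm(commands=[{"tx": 0, "ty": -27, "tz": 0, "ax": 0, "ay": 0, "az": 0, "fingers": 0}, {"tx": -3, "ty": -54, "tz": 0, "ax": 0, "ay": 0, "az": 0, "fingers": 0}, {"tx": -3, "ty": -54, "tz": 0, "ax": 0, "ay": 0, "az": 0, "fingers": 0}])

```text
time: 5.92
tcp_pos: [0.4272, -0.2691, 0.1154]
orientation: [0.999, -0.048, -0.0, 0.0]
force: [-0.2, -0.5, -0.5]
opening: 0.004
grasp_force: 0.0
```

Now go in behind the door edge: +71,-6 first, then +5,+56.

>>> step_arm(commands=[{"tx": 25, "ty": -2, "tz": 0, "ax": 0, "ay": 0, "az": 0, "fingers": 0}, {"tx": 50, "ty": -4, "tz": 0, "ax": 0, "ay": 0, "az": 0, "fingers": 0}, {"tx": 71, "ty": -6, "tz": 0, "ax": 0, "ay": 0, "az": 0, "fingers": 0}, {"tx": 71, "ty": -6, "tz": 0, "ax": 0, "ay": 0, "az": 0, "fingers": 0}, {"tx": 73, "ty": 14, "tz": 0, "ax": 0, "ay": 0, "az": 0, "fingers": 0}, {"tx": 75, "ty": 34, "tz": 0, "ax": 0, "ay": 0, "az": 0, "fingers": 0}, {"tx": 76, "ty": 50, "tz": 0, "ax": 0, "ay": 0, "az": 0, "fingers": 0}, {"tx": 76, "ty": 50, "tz": 0, "ax": 0, "ay": 0, "az": 0, "fingers": 0}])

```text
time: 6.92
tcp_pos: [0.5039, -0.2157, 0.1157]
orientation: [0.999, -0.045, 0.0, -0.0]
force: [0.4, -0.2, 0.0]
opening: 0.008
grasp_force: 0.0
```

>>> step_arm(commands=[{"tx": -2, "ty": 4, "tz": 0, "ax": 0, "ay": 0, "az": 0, "fingers": 0}, {"tx": -10, "ty": 7, "tz": 0, "ax": 0, "ay": 0, "az": 0, "fingers": 0}, {"tx": -18, "ty": 11, "tz": 0, "ax": 0, "ay": 0, "az": 0, "fingers": 0}, {"tx": -25, "ty": 16, "tz": 0, "ax": 0, "ay": 0, "az": 0, "fingers": 0}, {"tx": -32, "ty": 22, "tz": 0, "ax": 0, "ay": 0, "az": 0, "fingers": 0}, {"tx": -39, "ty": 29, "tz": 0, "ax": 0, "ay": 0, "az": 0, "fingers": 0}, {"tx": -45, "ty": 36, "tz": 0, "ax": 0, "ay": 0, "az": 0, "fingers": 0}])

```text
time: 7.8
tcp_pos: [0.4582, -0.181, 0.1155]
orientation: [0.999, -0.046, 0.0, -0.0]
force: [0.7, -0.2, 0.4]
opening: 0.005
grasp_force: 0.4
```

>>> step_arm(commands=[{"tx": -5, "ty": 8, "tz": 0, "ax": 0, "ay": 0, "az": 0, "fingers": 0}, {"tx": -10, "ty": 17, "tz": 0, "ax": 0, "ay": 0, "az": 0, "fingers": 0}, {"tx": -13, "ty": 26, "tz": 0, "ax": 0, "ay": 0, "az": 0, "fingers": 0}, {"tx": -16, "ty": 36, "tz": 0, "ax": 0, "ay": 0, "az": 0, "fingers": 0}, {"tx": -17, "ty": 46, "tz": 0, "ax": 0, "ay": 0, "az": 0, "fingers": 0}, {"tx": -18, "ty": 54, "tz": 0, "ax": 0, "ay": 0, "az": 0, "fingers": 0}, {"tx": -18, "ty": 61, "tz": 0, "ax": 0, "ay": 0, "az": 0, "fingers": 0}, {"tx": -18, "ty": 61, "tz": 0, "ax": 0, "ay": 0, "az": 0, "fingers": 0}])

```text
time: 8.8
tcp_pos: [0.4407, -0.1199, 0.1154]
orientation: [0.999, -0.046, -0.0, -0.0]
force: [0.2, -0.2, -1.0]
opening: 0.003
grasp_force: 0.0
```

```bash
python3 look.py p3
```

```text
[ 0.44065724 -0.11991355  0.11542554] [ 9.98947193e-01 -4.58746645e-02 -9.85921808e-05 -1.01325179e-04] [ 0.15793839 -0.24881488 -1.03784128] 0.0026446096632015787
```

View pics/p3.png

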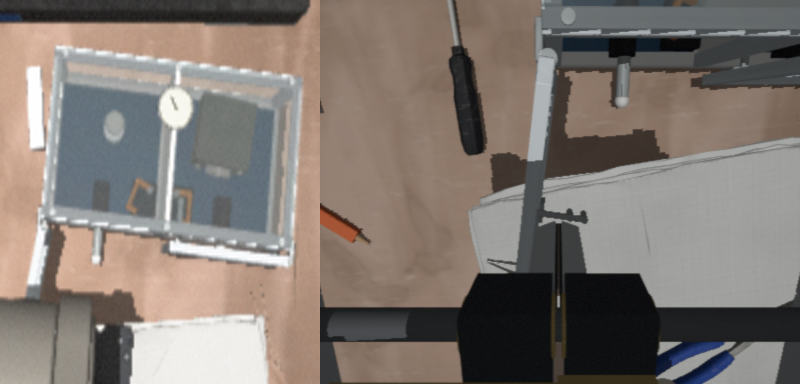

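The door stands past square: in the wrist view it runs from (548,55) to (525,270), about 6° beyond. The right door is still shut. Next I withdraw.

>>> step_arm(commands=[{"tx": 0, "ty": -20, "tz": 0, "ax": 0, "ay": 0, "az": 0, "fingers": 0}, {"tx": 0, "ty": -50, "tz": 0, "ax": 0, "ay": 0, "az": 0, "fingers": 0}, {"tx": 0, "ty": -80, "tz": 20, "ax": 0, "ay": 0, "az": 0, "fingers": 0}, {"tx": 0, "ty": -100, "tz": 60, "ax": 0, "ay": 0, "az": 0, "fingers": 0}, {"tx": 0, "ty": -110, "tz": 110, "ax": 0, "ay": 0, "az": 0, "fingers": 0}, {"tx": 0, "ty": -110, "tz": 120, "ax": 0, "ay": 0, "az": 0, "fingers": 0}, {"tx": 0, "ty": -110, "tz": 120, "ax": 0, "ay": 0, "az": 0, "fingers": 0}, {"tx": 0, "ty": -110, "tz": 120, "ax": 0, "ay": 0, "az": 0, "fingers": 0}])

```text
time: 9.9
tcp_pos: [0.44, -0.2299, 0.2341]
orientation: [0.999, -0.046, -0.001, -0.0]
force: [-0.7, 0.3, 0.9]
opening: 0.003
grasp_force: 0.0
```

```bash
python3 look.py p4
```

```text
[ 0.44004101 -0.22994896  0.23407231] [ 9.98939185e-01 -4.60371352e-02 -9.56671325e-04 -4.14032128e-04] [-0.72609357  0.33724727  0.88539206] 0.002901892134291354
```

View pics/p4.png

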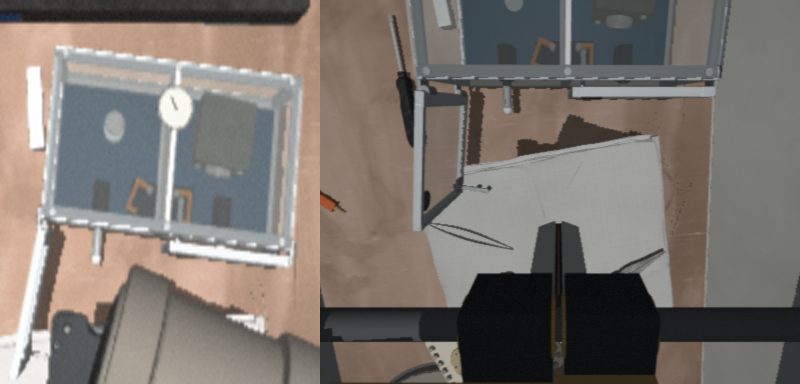

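```bash
python3 - <<'E'
import numpy as np
from h import ray
from scipy.spatial.transform import Rotation as Ro
d=np.load("w2.npz");R=Ro.from_quat(d["q"]).as_matrix();H=d["hand_eye"];c=R@H[:3,3]+d["pos"]
def P(u,v):
    r=R@H[:3,:3]@np.linalg.inv(d["K"])@[(u-320)*512/480,v,1];return (c+r*(.154-c[2])/r[2])[:2]
h,e=P(420,92),P(418,229);f=P(715,92)-P(573,92);a=e-h
print(h,e,np.linalg.norm(a),np.linalg.norm(f),np.degrees(np.arccos(a@f/np.linalg.norm(a)/np.linalg.norm(f))))
t=np.load("top0.npz");T=lambda u,v:ray(t,212+u/2,130+v/2.56,.154)[:2]
a=T(14,378)-T(43,218);print(np.linalg.norm(a),np.degrees(np.arctan2(a[1],-a[0])))
E
```

```text
[ 0.53335032 -0.12452678] [ 0.42212395 -0.09843463] 0.11424581735055817 0.11670905032335886 97.89222771918796
0.12463729239429042 12.482487931782954
```

Both views put the door at 97–98° from the front, and nothing else has moved, so I'm handing in.

```bash
python3 -c "
from station import *
print(close_job())"
```

```text
the job is handed in; nothing more can be done
None
```

The left door (the vial's compartment) was pressed until it reached its stop, sprang ajar, and was then swung to about 97°, where it stands. In the last pictures the right door was still shut and nothing else had moved; the job was handed in at about 10 s.

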